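# Set the buff collar on the spindle flat and hold it against its spring

### The arm

A 6-joint arm with a two-finger parallel gripper is mounted at the origin on the work surface. World frame = base frame: x ahead of the robot, y to its left, z up, the work surface at z = 0. Lengths are in m, angles in rad, forces in N, time in s.
With the tool pointing down it reaches from about 0.325 to 0.75 m from the base axis. Payload 7.6 kg.
Tool frame: the origin (TCP) lies midway between the tips of the shut fingers; the grasp point (between the pads) lies ctrl.grip_depth behind it (ctrl.grip_depth is the distance from the TCP to the grasp point, in m); z points along the fingers, x is the direction in which the jaws open and shut, and the axes are right-handed (so a half turn about z gives the same grasp; the last joint's range is limited). The gripper opens to 85 mm and grips with 20 to 120 N. Pads are 22 mm wide; open, the fingers measure 114 mm over their backs; the gripper's body (76 mm by 85 mm) begins 54 mm behind the grasp point. The pads swing forward as they close: fully open they stand 13 mm farther back than shut.
Start: joints at [1.179, 0.052, 1.401, -0, 1.689, -0.07], TCP at [0.166, 0.498, 0.231] pointing down, gripper open.
Joint ranges: [-2.9, 2.9], [-0.91, 2.17], [0.12, 2.37], [-1.06, 4.2], [0.26, 2.73], [-2.93, 2.93]. Speed limits (rad/s): [2.57, 2.57, 3.01, 3.14, 3.14, 3.14].

### API

Orientations are given as a unit quaternion [x, y, z, w].
In Python, from plant import telemetry, viewer, close_job, ctrl gives the robot as it stands.
- The arm moves only by the shell command python3 -m pendant 'ROWS' [FORCE]. ROWS is JSON, a list of rows, each an object with "offset": the shift along the tool's x, y, z in mm, a list of three; "turn": the turn about the tool's z in degrees; "hand": the closure, from 0 (fully open) to 1 (shut). In form: [{"offset": [dx, dy, dz], "turn": turn, "hand": hand}, ...]. A call has 1 to 5 rows; each row is the pose to reach, as a shift and turn from the pose commanded when the call began, along the tool's axes at that moment; what a row does not reach only later rows make up. A row lasts 1/10 s, in which the tool goes at most 50 mm and 8.59 degrees, less where a joint would pass 70% of its speed; a pose out of reach is approached as far as the arm can. A call with a gripper value outside its range is refused whole. The fingers move at their own pace and stop on an object; FORCE is the grip in N (left out, the last holds). Time passes only in rows, so rows that repeat a pose let the fingers close. It gives the time, the measured TCP pose, the force and the opening at its end, in the units of the state.
- telemetry.read_state(): the state, without advancing time (a new reading comes with each control period).
- viewer.capture(name): name is "side" or "top"; returns a dict with "pixels" (400x640x3 uint8, blue, green, red), "vfov" (degrees; the focal length in pixels is half the picture's height over the tangent of half this angle, whatever the lens; pixels are square), "cx", "cy" (the principal point, pixels), "world_from_camera" (4x4, takes a point from camera to world coordinates). Camera axes: x right, y up, looking along -z (the intrinsics and any distortion apply to the point x, -y, -z); pixel columns grow to the right and rows downward; lengths in m; the calibration is good to about 2 mm. A picture is of the moment at which its call begins. There is no depth.
- close_job(): hands the job in, once; it reports no verdict.
The state is a dict: "time_s": time; "qpos": joint angles; "joint_vel": joint speeds; "joint_efforts": joint torques, N m; "ee_pos": TCP position; "orientation": TCP orientation; "wrist_force": force on the tool from outside, world axes, zero at the start; "wrist_torque": the same for the moment, N m; "width": finger opening in m.
Only numpy, scipy, OpenCV 4.12 (cv2) and the standard library are available. Lean on these libraries where they do the work, as an engineer would, in place of code of your own. Each camera call takes 0.05 s, during which the arm holds its last target.

### The job

The polishing spindle needs its collar back: grip the bare shaft with one finger on its milled flat and turn it until that flat faces the brass pointer on the housing. Then slip the set-screw collar over the shaft with the thumbscrew on the flat side, press it level against the sprung washer until the washer is at least half-way down, and finish while still gripping and holding it there. Leave the other things on the bench where they are.

Things in the scene. Friction and masses are not known exactly. Their poses are not given: they have to be found in the camera images.
- axis (a point): point on the upright spindle's axis 80 mm above the bench (top of the sprung washer when up). On the fixed round grey housing (124 mm foot, 48 mm high, then a boss 48 mm wide up to 60 mm). Its x axis points level from the spindle to the brass pointer, a bar ending in a point 81 mm from the axis, 42 to 50 mm above the bench; z is up
- spindle (a joint): angle of the upright steel shaft, rad: 0 when its flat faces the pointer, growing anticlockwise seen from above. Light friction (0.06 N m); it stays where left. Shaft 20 mm in diameter with one flat (D-shaped): 15.5 mm across flat and back, 20 mm across the round sides; top 120 mm above the bench, grip it 80 to 120 mm up
- flat_face (a point): the middle of the milled flat's face on the shaft (16 mm wide, 74 to 118 mm above the bench), at 105 mm, 5.5 mm from the spindle axis; it turns with the shaft, its x axis is the flat's outward direction
- washer (a joint): how far the brass washer (38 mm diameter, 4 mm thick) is pressed down from its top position, m: 0 up (its top 80 mm above the bench), 0.010 fully down. Its spring pushes up with 2.6 N at the top and 9 N at the bottom
- collar_mid (a point): centre, half-way up, of the loose steel collar: a ring 22 mm high, 39 mm outside, bore 24 mm, about 0.12 kg, lying flat on the bench. Two flat grip sides, 42 mm apart, 20 mm long, face its y and -y; a thumbscrew points along its x, half-way up. The screw's tip (5 mm thick) reaches into the bore to 7.5 mm from the centre, so it passes the shaft only on the flat's side
- screw_head (a point): the outer end of the collar's thumbscrew (head 13 mm diameter, 8 mm long), 37 mm from the collar's centre along its x
- burnisher: loose steel burnisher with a wood handle, 145 mm long along its x, 16 mm high; origin at its middle; leave alone
- mallet: loose mallet with a white nylon head, 250 mm long along its x, 44 mm high; leave alone
- ring_clamp: loose boxwood ring clamp, 135 mm long along its x, 25 mm high; leave alone
- ring_tree: loose grey cast ring tree standing upright, 60 to 75 mm across, 120 mm high; origin under its middle; leave alone
Not all that is in view belongs to the job. Of the things shaped like the part that bears axis, the grey one is meant.

How it is judged:
On the way, in this order (a step that is already met when the one before it is completed fails the run):
1. a finger presses on the shaft's flat, the flat faces the pointer within about 12 degrees, and the collar is still off the spindle (value of joint spindle between -0.21 and 0.21 rad and contact force between the fingers and spindle_c1 above 1 N and horizontal distance between collar_mid and axis above 0.06 m), for 0.2 s.
2. the collar is round the shaft with its screw on the flat side (horizontal distance between collar_mid and axis below 0.005 m and z of collar_mid in the frame of axis below 0.03 m and x of screw_head in the frame of flat_face above 0.0245 m), for 0.1 s.
At the end, for the whole second after the job is handed in: Flat within 15 degrees of the pointer; collar round the shaft (centre within 4 mm, level within 7 degrees), its screw within about 17 degrees of pointer and of flat; washer down at least 4.5 of its 10 mm; fingers still grip the collar (over 2 N), at rest (value of joint spindle between -0.26 and 0.26 rad and y of screw_head in the frame of axis between -0.0115 and 0.0115 m and x of screw_head in the frame of axis above 0.03 m and x of screw_head in the frame of flat_face above 0.0245 m and y of screw_head in the frame of flat_face between -0.0115 and 0.0115 m and horizontal distance between collar_mid and axis below 0.004 m and angle between collar_mid's own z axis and vertical below 0.12 rad and value of joint washer above 0.0045 m and z of collar_mid in the frame of axis below 0.009 m and contact force between the fingers and collar above 2 N and linear speed of collar below 0.02 m/s); the arm keeps its last pose, push and grip.
It fails at once if the burnisher is disturbed (distance of burnisher from where it was at the start of the episode above 0.025 m).
It fails at once if the mallet is disturbed (distance of mallet from where it was at the start of the episode above 0.025 m).
It fails at once if the ring clamp is disturbed (distance of ring_clamp from where it was at the start of the episode above 0.025 m).
It fails at once if the ring tree is disturbed (distance of ring_tree from where it was at the start of the episode above 0.025 m).
It also fails if it takes over 53 s, if anything falls off the work surface, if the arm or the gripper's body presses on something with over 40 N, if the wrist force passes 120 N, or if a joint passes its speed limit or range.

## Working session

There is one attempt and no reset: what is moved stays moved. The work goes in short steps, Python scripts to look and compute and a shell command to move; the robot and the scene stay as the last step left them, time stands still between calls to the robot, and variables do not carry over. Pictures are saved under pics/ and viewed, and the job is handed in when it is done.

```bash
ls; mkdir -p pics
python3 - <<'E'
from plant import telemetry, viewer, ctrl
import cv2,numpy as np
print(telemetry.read_state()); print(ctrl.grip_depth)
for n in("side","top"):
    d=viewer.capture(n); cv2.imwrite(f"pics/{n}0.png",d["pixels"]); print(n,{k:v for k,v in d.items() if k!="pixels"})
    np.save(f"{n}0.npy",d["pixels"])
E
```

```text
pics
{'time_s': 0.0, 'qpos': array([ 1.17870350e+00,  5.28146782e-02,  1.40172330e+00, -1.76227381e-05,
        1.68862461e+00, -7.02945397e-02]), 'joint_vel': array([-5.08266174e-04,  1.44731214e-04,  1.91095800e-03,  9.46497044e-04,
       -2.60091160e-04, -2.02223571e-05]), 'joint_efforts': array([-6.88143718e-04, -3.81693542e+01, -3.60169673e+01, -1.52074040e-04,
        6.56878838e-03, -2.51750765e-05]), 'ee_pos': array([0.16590572, 0.49777252, 0.23048472]), 'orientation': array([ 8.11256491e-01,  5.84689909e-01, -6.62868876e-04,  4.20544478e-04]), 'wrist_force': array([ 0.16117309,  0.89557456, -0.46707576]), 'wrist_torque': array([ 0.020747  , -0.03478273,  0.00143328]), 'width': 0.08519695465483366}
0.0187
side {'vfov': 44.18308138505199, 'cx': 322.29004909427937, 'cy': 200.9636581998804, 'world_from_camera': array([[ 0.93368599,  0.19770419, -0.29856913,  0.09127456],
       [-0.3580848 ,  0.50989846, -0.78216292, -1.00841511],
       [-0.00239695,  0.83720763,  0.54687992,  0.78804187],
       [ 0.        ,  0.        ,  0.        ,  1.        ]])}
top {'vfov': 56.16659150985824, 'cx': 320.56990843281164, 'cy': 198.12675382409043, 'world_from_camera': array([[ 0.01515009,  0.98895483, -0.1474409 ,  0.32658175],
       [-0.99988357,  0.01471549, -0.004038  ,  0.01219725],
       [-0.00182373,  0.14748491,  0.98906262,  1.18434102],
       [ 0.        ,  0.        ,  0.        ,  1.        ]])}
```

View pics/side0.png

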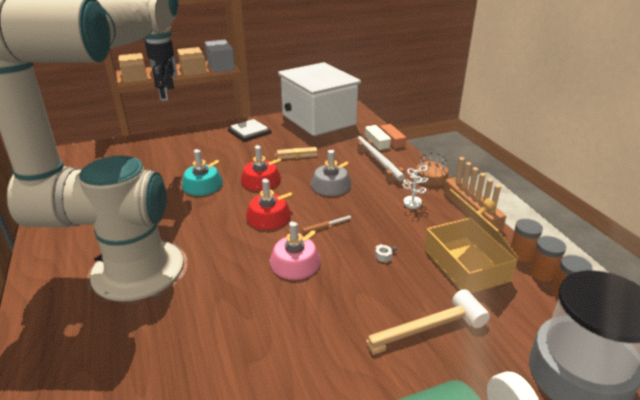

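View pics/top0.png

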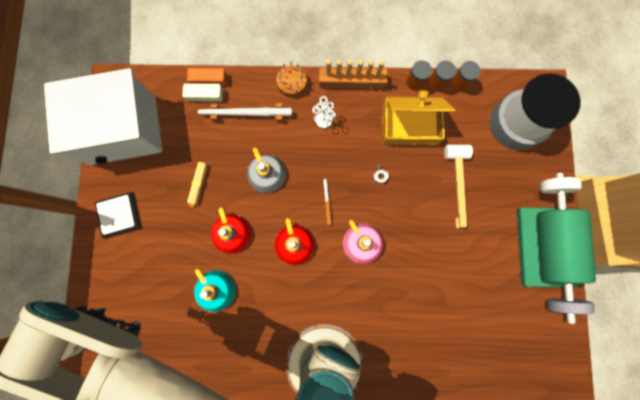

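Candidates: grey (top 266,173), two reds (230,232; 294,244), pink (363,243) and teal (214,291). The grey one is meant, and the collar is at top (381,176). I'll confirm with enlarged crops.

Run:
```python
import cv2,numpy as np
s=np.load("side0.npy");t=np.load("top0.npy")
f=lambda im,x,y,w:cv2.resize(im[y-w:y+w,x-w:x+w],(390,390),interpolation=cv2.INTER_CUBIC)
o=np.hstack([f(t,266,173,28),f(s,331,172,28)]);cv2.imwrite("pics/c1.png",o)
o=np.hstack([f(t,381,176,16),f(s,386,253,16)]);cv2.imwrite("pics/c2.png",o)
```

```text
(no output)
```

View pics/c1.png

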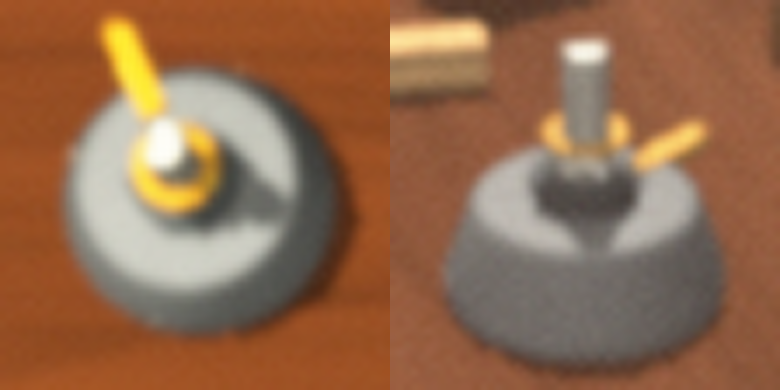

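View pics/c2.png

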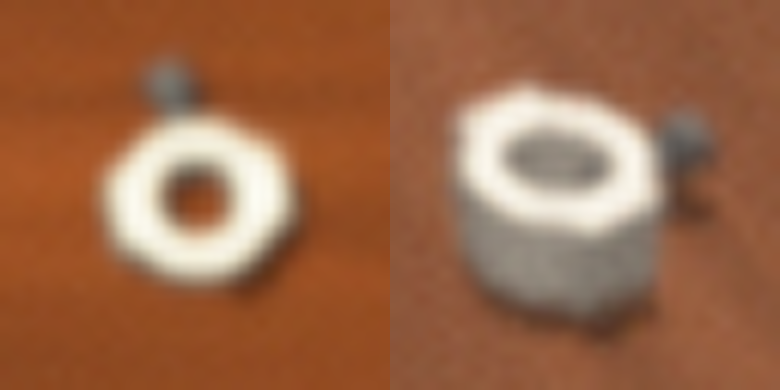

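The grey housing at top (266,173) / side (331,178) fits: grey body, brass pointer up and to the left in the top view, bare shaft with a brass washer. The collar has its screw head up in the top image, at about (379,168). Now I'll measure both on averaged frames.

```bash
cat > h.py <<'E'
import cv2,numpy as np
from plant import telemetry, viewer
def avg(n,k=8):
    L=[viewer.capture(n) for _ in range(k)]
    d=L[-1]; d["img"]=np.mean([l["pixels"].astype(np.float32) for l in L],0); return d
def ray(d,u,v):
    f=d["img"].shape[0]/2/np.tan(np.radians(d["vfov"]/2)); T=d["world_from_camera"]
    r=T[:3,:3]@np.array([(u-d["cx"])/f,-(v-d["cy"])/f,-1.0]); return T[:3,3],r
def onz(d,u,v,z):
    o,r=ray(d,u,v); return (o+r*(z-o[2])/r[2])
def proj(d,p):
    f=d["img"].shape[0]/2/np.tan(np.radians(d["vfov"]/2)); T=d["world_from_camera"]
    q=T[:3,:3].T@(np.asarray(p)-T[:3,3]); return np.array([d["cx"]+f*q[0]/-q[2], d["cy"]-f*q[1]/-q[2]])
def tri(a,ua,b,ub):
    (o1,r1),(o2,r2)=ray(a,*ua),ray(b,*ub)
    r1/=np.linalg.norm(r1);r2/=np.linalg.norm(r2)
    s=np.linalg.lstsq(np.stack([r1,-r2],1),o2-o1,rcond=None)[0]
    p,q=o1+s[0]*r1,o2+s[1]*r2; return (p+q)/2,np.linalg.norm(p-q)
E
python3 - <<'E'
from h import *
import pickle
t=avg("top");s=avg("side"); pickle.dump((t,s),open("m0.pkl","wb"))
big=lambda d,x,y,w,sc:cv2.resize(d["img"][y-w:y+w,x-w:x+w].clip(0,255).astype(np.uint8),None,fx=sc,fy=sc,interpolation=cv2.INTER_NEAREST)
cv2.imwrite("pics/a1.png",np.hstack([big(t,264,167,16,12),big(s,331,162,16,12)]))
cv2.imwrite("pics/a2.png",np.hstack([big(t,381,176,16,12),big(s,386,253,16,12)]))
# collar ring: bright low-sat
def lab(d,box,fn):
    x0,y0,x1,y1=box; im=d["img"][y0:y1,x0:x1].astype(np.uint8); hsv=cv2.cvtColor(im,cv2.COLOR_BGR2HSV)
    m=fn(hsv).astype(np.uint8); n,l,st,c=cv2.connectedComponentsWithStats(m); 
    return [(st[i,4],c[i]+[x0,y0],st[i,:4]) for i in range(1,n)]
print("collar top",lab(t,(365,160,400,195),lambda h:(h[...,2]>150)&(h[...,1]<90)))
print("screw top",lab(t,(365,160,400,195),lambda h:(h[...,2]<150)&(h[...,1]<110)))
print("brass top",lab(t,(240,140,295,200),lambda h:(h[...,1]>140)&(h[...,0]>15)&(h[...,0]<40)&(h[...,2]>120)))
print("brass side",lab(s,(305,145,365,200),lambda h:(h[...,1]>90)&(h[...,0]>13)&(h[...,0]<40)&(h[...,2]>120)))
E
```

```text
collar top [(np.int32(135), array([380.77037037, 175.86666667]), array([ 9,  9, 15, 14], dtype=int32))]
screw top [(np.int32(14), array([378.57142857, 166.78571429]), array([12,  5,  4,  5], dtype=int32)), (np.int32(4), array([380.5, 174. ]), array([14, 14,  4,  1], dtype=int32)), (np.int32(2), array([387.5, 178.5]), array([22, 18,  2,  2], dtype=int32)), (np.int32(1), array([386., 181.]), array([21, 21,  1,  1], dtype=int32)), (np.int32(1), array([377., 182.]), array([12, 22,  1,  1], dtype=int32)), (np.int32(1), array([384., 182.]), array([19, 22,  1,  1], dtype=int32))]
brass top [(np.int32(71), array([256.33802817, 153.61971831]), array([12,  8,  9, 13], dtype=int32)), (np.int32(64), array([264.359375, 170.171875]), array([18, 24, 12, 11], dtype=int32))]
brass side [(np.int32(121), array([310.67768595, 151.38016529]), array([ 0,  1, 13, 11], dtype=int32)), (np.int32(100), array([337.05, 163.65]), array([19, 15, 25,  9], dtype=int32))]
```

View pics/a1.png

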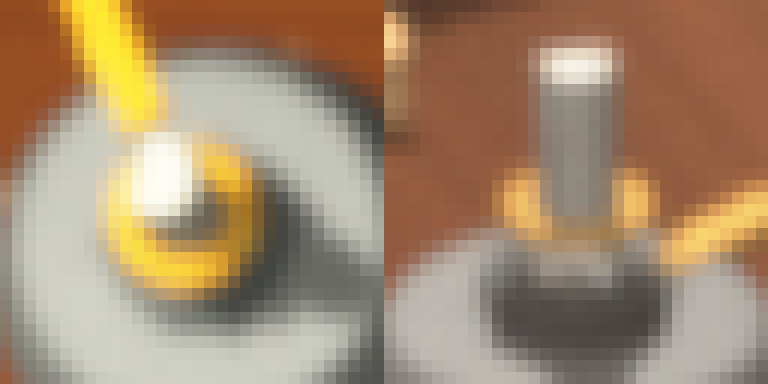

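View pics/a2.png

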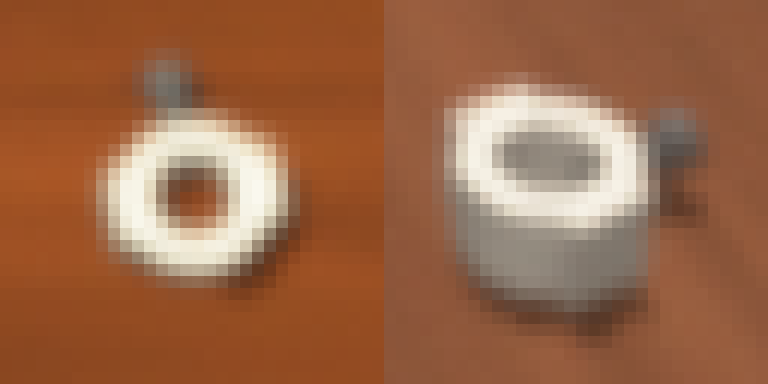

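```bash
cat > g.py <<'E'
from h import *
import pickle
from scipy.optimize import least_squares
t,s=pickle.load(open("m0.pkl","rb"))
def up(d,x0,y0,x1,y1,k=8):
    return cv2.resize(d["img"][y0:y1,x0:x1],None,fx=k,fy=k,interpolation=cv2.INTER_CUBIC).clip(0,255)
def cont(m,x0,y0,k=8):
    c,_=cv2.findContours(m.astype(np.uint8),cv2.RETR_CCOMP,cv2.CHAIN_APPROX_NONE)
    c=sorted(c,key=cv2.contourArea,reverse=True); return [(q[:,0,:]+.5)/k-.5+[x0,y0] for q in c]
def cfit(P,r=None):
    f=lambda p:np.hypot(P[:,0]-p[0],P[:,1]-p[1])-(p[2] if r is None else r)
    o=least_squares(f,[*P.mean(0),r or .02],loss="soft_l1",f_scale=.001); return o.x,np.std(f(o.x))
if __name__=="__main__":
    # washer outer arc in top
    x0,y0=246,148; I=up(t,x0,y0,282,190); sat=cv2.cvtColor(I.astype(np.uint8),cv2.COLOR_BGR2HSV)
    m=(sat[...,1]>110)&(sat[...,0]>14)&(sat[...,0]<40)
    n,l,st,c=cv2.connectedComponentsWithStats(m.astype(np.uint8)); 
    cs=cont(m,x0,y0); 
    for q in cs[:4]:
        if len(q)<60: continue
        W=np.array([onz(t,*p,.08)[:2] for p in q]); print(len(q),q.min(0),q.max(0),cfit(W))
    # housing outline in top, z=0
    x0,y0=240,143; I=up(t,x0,y0,295,205); h=cv2.cvtColor(I.astype(np.uint8),cv2.COLOR_BGR2HSV)
    m=(h[...,1]<110)
    q=cont(m,x0,y0)[0]; W=np.array([onz(t,*p,0)[:2] for p in q]); print("house",cfit(W),cfit(W,.062))
    np.save("house.npy",q)
    # shaft cap
    x0,y0=255,155; I=up(t,x0,y0,275,175); g=I.min(2); 
    for th in (150,180,200):
        q=cont(g>th,x0,y0)[0]; W=np.array([onz(t,*p,.12)[:2] for p in q]).astype(np.float32)*1000
        M=cv2.moments(W[:,None,:]); print("cap",th,M["m10"]/M["m00"],M["m01"]/M["m00"],M["m00"],cv2.minAreaRect(W))
        C=np.array([[M["mu20"],M["mu11"]],[M["mu11"],M["mu02"]]])/M["m00"]; w,v=np.linalg.eigh(C); print(4*np.sqrt(w),np.degrees(np.arctan2(v[1,0],v[0,0])))
    # collar
    x0,y0=366,158; I=up(t,x0,y0,398,194); g=I.min(2)
    for th in(110,140):
        cs=cont(g>th,x0,y0)[:2]
        for q in cs: print("collar",th,cfit(np.array([onz(t,*p,.022)[:2] for p in q])))
    h=cv2.cvtColor(I.astype(np.uint8),cv2.COLOR_BGR2HSV)
    p=onz(t,378.57,166.78,.0175);print("screw",p)
    x0,y0=370,237; I=up(s,x0,y0,402,270); g=I.min(2)
    for th in(150,180):
        for q in cont(g>th,x0,y0)[:2]: print("collar side",th,cfit(np.array([onz(s,*p,.022)[:2] for p in q])))
    # pointer
    print("ptr blob",onz(t,256.34,153.62,.05))
E
python3 g.py
```

```text
350 [256.6875 162.6875] [269.6875 175.1875] (array([0.57742578, 0.19069841, 0.01869927]), np.float64(0.005091796576198895))
282 [251.8125 147.5625] [261.1875 161.4375] (array([0.62533935, 0.213261  , 0.01646357]), np.float64(0.005096099437131797))
house (array([0.58120908, 0.1936665 , 0.06261647]), np.float64(0.0036102466698519496)) (array([0.58094333, 0.19350237, 0.062     ]), np.float64(0.003552786169567147))
cap 150 586.4263994884876 183.5418705170905 1491.5053295944817 ((580.126220703125, 181.0971221923828), (54.77414321899414, 57.96992874145508), 2.35629940032959)
[40.4536267  73.99248649] -154.9606302794544
cap 180 588.3214682925009 177.59121346552715 743.6289876671508 ((588.5313110351562, 176.63662719726562), (33.46274185180664, 48.730525970458984), 9.490463256835938)
[31.10812552 57.80333174] -161.58667617963553
cap 200 579.8445597112838 191.39338375740024 220.08074694080278 ((580.1268310546875, 191.17361450195312), (19.7670955657959, 13.820500373840332), 2.156470537185669)
[13.8429135 20.4019829] -92.5475242566058
collar 110 (array([ 0.57439701, -0.1719952 ,  0.0226896 ]), np.float64(0.0011733017583584332))
collar 110 (array([ 0.57412864, -0.17178716,  0.00840872]), np.float64(0.00017361708067434846))
collar 140 (array([ 0.5743005 , -0.17208425,  0.02134848]), np.float64(0.0011585576411649854))
collar 140 (array([ 0.57418139, -0.17185138,  0.00962965]), np.float64(0.00015553616127107227))
screw [ 0.60424482 -0.16629106  0.0175    ]
collar side 150 (array([ 0.57045453, -0.17310789,  0.02136535]), np.float64(0.001291053196065142))
collar side 150 (array([ 0.57094484, -0.17271558,  0.00918884]), np.float64(0.0007673249349145387))
collar side 180 (array([ 0.57073627, -0.17294738,  0.01965114]), np.float64(0.0011256318592344436))
collar side 180 (array([ 0.5710902 , -0.1725378 ,  0.01109014]), np.float64(0.00039175753068031844))
ptr blob [0.63289783 0.21906499 0.05      ]
```

Run:
```python
from g import *
def big(d,x,y,w,o=380): return cv2.resize(d["img"][y-w:y+w,x-w:x+w].clip(0,255).astype(np.uint8),(o,o),interpolation=cv2.INTER_CUBIC)
cv2.imwrite("pics/b1.png",np.hstack([big(t,262,166,10),big(s,332,158,10)]))
for nm,c in [("grey",(331,152,166))]:
    for v in range(150,168): print(v,s["img"][v,322:342].mean(1).round().astype(int))
B=t["img"][155:178,254:274]
print("blue top"); 
for r,v in zip(B[...,0].round().astype(int),range(155,178)): print(v,r)
# pointer line
x0,y0=240,143; I=up(t,x0,y0,268,166); h=cv2.cvtColor(I.astype(np.uint8),cv2.COLOR_BGR2HSV)
m=(h[...,1]>150)&(h[...,0]>18)&(h[...,0]<40)&(h[...,2]>150)
n,l,st,c=cv2.connectedComponentsWithStats(m.astype(np.uint8))
print(st,c/8+[x0,y0])
i=1+np.argmax(st[1:,4]); ys,xs=np.nonzero(l==i); 
W=np.array([onz(t,(x+.5)/8-.5+x0,(y+.5)/8-.5+y0,.05)[:2] for x,y in zip(xs,ys)]).astype(np.float32)
k=cv2.fitLine(W,cv2.DIST_L2,0,1e-4,1e-4).ravel(); print(k,np.degrees(np.arctan2(k[1],k[0])), W.max(0))
```

```text
150 [ 97  97  97  98 102 130 174 203 213 215 209 187 136 107 102 101 103 104
 106 108]
151 [ 98  97  97  97 105 136 193 230 239 238 231 204 142 108 102 101 102 102
 105 107]
152 [ 97  98  97  97 101 124 168 207 221 220 206 172 126 105 103 102 101 100
 103 106]
153 [ 97  97  98  99 101 115 138 155 163 160 149 130 111 104 103 103 102 101
 102 104]
154 [ 98  98  99  99 102 114 131 135 140 137 129 118 106 103 102 104 104 103
 102 101]
155 [ 99  98  98  97 101 113 130 133 138 135 127 115 106 101 102 102 103 103
 102 101]
156 [ 99  98  98  97 100 111 127 132 136 135 126 115 105 101 100 102 103 103
 105 102]
157 [100  98  97  98 100 111 124 130 134 135 126 114 106 100 100 101 103 104
 104 103]
158 [101  98  98  98 101 111 124 129 134 134 126 115 105 100 100 102 101 103
 103 104]
159 [ 99 101 101 103 110 119 125 128 136 135 126 116 111 109 104 101 100 102
 104 104]
160 [100 101 105 120 137 142 132 128 137 136 127 121 130 138 124 105 101 100
 103 103]
161 [ 98 101 116 147 165 161 137 130 137 135 128 124 147 169 158 120 100  99
 100 103]
162 [ 97 103 126 164 178 167 139 130 136 135 127 124 152
[... 2043 characters left out ...]
3 [196 195 184 158 124  96  78  68  64  60  54  52  50  53  59  63  65  75
  90  98]
174 [198 198 192 175 148 122 104  93  83  70  60  58  58  60  62  64  69  84
  96 100]
175 [199 199 197 187 169 145 128 117 106  93  77  69  65  64  66  70  82  93
 103 109]
176 [199 199 198 195 184 166 146 130 120 111  97  85  74  70  74  87 100 109
 122 133]
177 [198 198 199 197 193 184 166 146 130 122 116 107  96  91 102 119 133 137
 151 165]
[[    0     0   224   184 37147]
 [  104    41    65   106  3739]
 [  202   166    22    18   330]] [[253.51875993 154.35529451]
 [256.99030489 154.32652447]
 [266.4844697  164.94848485]]
[0.89281195 0.45042962 0.6320597  0.21837327] 26.771252 [0.6518967  0.23145188]
```

View pics/b1.png

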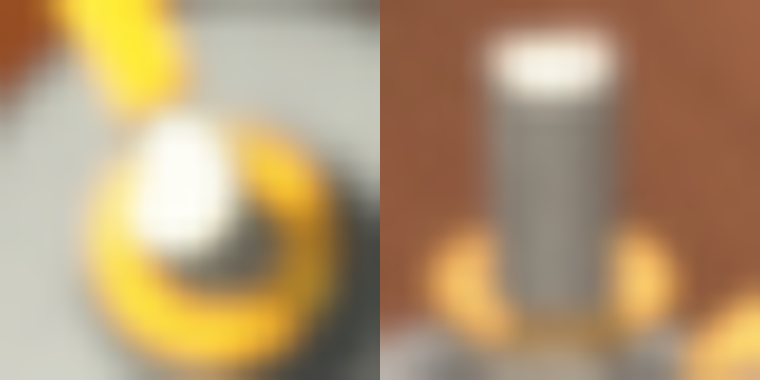

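Run:
```python
from g import *
x0,y0=246,148; I=up(t,x0,y0,282,190); h=cv2.cvtColor(I.astype(np.uint8),cv2.COLOR_BGR2HSV)
for th in (100,120,140,160):
    m=(h[...,1]>th)&(h[...,0]>14)&(h[...,0]<40); q=max([c for c in cont(m,x0,y0) if c[:,1].max()>170],key=len)
    C0=np.array([263,168.8])
    for it in range(3):
        d=q-C0; a=np.degrees(np.arctan2(d[:,1],d[:,0])); r=np.hypot(*d.T)
        for lo,hi in((-30,170),(-60,190)):
            k=(r>5)&(((a-lo)%360)<(hi-lo)); W=np.array([onz(t,*p,.08)[:2] for p in q[k]]); o=cfit(W); C0=proj(t,[*o[0][:2],.08])
    o2=cfit(W,.019); print(th,k.sum(),o,o2,"axis@120:",proj(t,[*o[0][:2],.12]),proj(t,[*o2[0][:2],.12]))
print("house",proj(t,[.581,.1936,.12]))
# refit house with foot only lower contour
q=np.load("house.npy"); W=np.array([onz(t,*p,0)[:2] for p in q]); c=np.array([.581,.1936])
a=np.degrees(np.arctan2(*(W-c).T[::-1]));r=np.hypot(*(W-c).T)
for k in range(-180,180,30): print(k,np.round(np.median(r[(a>k)&(a<k+30)]),4),end="; ")
# side view: shaft silhouette mid at each row, compare
im=s["img"].mean(2)
for z in (.118,.1,.09): print(proj(s,[.580,.1925,z]),proj(s,[.578,.190,z]))
print("decoys")
```

```text
100 211 (array([0.57830753, 0.19115732, 0.02011842]), np.float64(0.0005456073651961704)) (array([0.57724702, 0.19064955, 0.019     ]), np.float64(0.0007607923952213012)) axis@120: [261.04448657 165.61008214] [261.20484666 165.96846184]
120 210 (array([0.57809417, 0.1909215 , 0.01924969]), np.float64(0.0006388736433981661)) (array([0.57787004, 0.1908327 , 0.019     ]), np.float64(0.0006323674386900085)) axis@120: [261.12265493 165.68283522] [261.15018422 165.75847998]
140 196 (array([0.57815741, 0.19088826, 0.01846827]), np.float64(0.0005977387732296016)) (array([0.57863689, 0.19115162, 0.019     ]), np.float64(0.0006892746318771642)) axis@120: [261.13490694 165.66178105] [261.05081156 165.49961002]
160 178 (array([0.57819405, 0.19071956, 0.01747766]), np.float64(0.000560653867734943)) (array([0.5797124 , 0.19179832, 0.019     ]), np.float64(0.001078339878118439)) axis@120: [261.19333578 165.65032045] [260.84299433 165.13564942]
house [260.24153584 164.69498945]
-180 0.0619; -150 0.0635; -120 0.0631; -90 0.0625; -60 0.0616; -30 0.0626; 0 0.0625; 30 0.0644; 60 0.0639; 90 0.0626; 120 0.0618; 150 0.0619; [331.75789289 150.72558374] [331.44400078 151.20500403]
[331.70866952 156.14474631] [331.39680918 156.63041308]
[331.68160866 159.12396632] [331.37086577 159.6130123 ]
decoys
```

The pointer direction is about 26.8°. The flat seems to face roughly +y (about 84°): the cap is 15 mm thick along y, and its midpoint lies to the −y side of the washer centre. Next I'll work out the approach.

```bash
cat > w.py <<'E'
import sys,numpy as np
from plant import telemetry
from scipy.spatial.transform import Rotation as R
s=telemetry.read_state(); M=R.from_quat(s["orientation"]).as_matrix(); p=s["ee_pos"]
yaw=np.degrees(np.arctan2(M[1,0],M[0,0]))
print("t %.2f p %s yaw %.2f tilt %.2f w %.4f F %s T %s"%(s["time_s"],np.round(p,4),yaw,np.degrees(np.arccos(-M[2,2])),s["width"],np.round(s["wrist_force"],1),np.round(s["wrist_torque"],2)))
if len(sys.argv)>3:
    g=np.array([float(a) for a in sys.argv[1:4]]); print("offset mm",np.round(M.T@(g-p)*1000,1), "turn",(round(yaw-float(sys.argv[4]),1) if len(sys.argv)>4 else ""))
E
python3 w.py .577 .1915 .20 84
```

```text
t 0.90 p [0.166  0.4981 0.2313] yaw 71.56 tilt 0.01 w 0.0856 F [-0.2  0.4  0.3] T [0.07 0.04 0.03]
offset mm [-160.8  486.8   31.3] turn -12.4
```

```bash
python3 -m pendant '[{"offset":[-15,45,0],"turn":0,"hand":0},{"offset":[-30,92,0],"turn":0,"hand":0},{"offset":[-46,139,0],"turn":0,"hand":0},{"offset":[-62,186,0],"turn":0,"hand":0},{"offset":[-77,233,0],"turn":0,"hand":0}]' 40
python3 -m pendant '[{"offset":[-16,47,0],"turn":0,"hand":0},{"offset":[-31,94,0],"turn":-3,"hand":0},{"offset":[-47,141,0],"turn":-6,"hand":0},{"offset":[-62,188,0],"turn":-9,"hand":0},{"offset":[-78,235,0],"turn":-12.4,"hand":0}]'; python3 w.py .577 .1915 .15 84
```

```text
time_s: 1.4
ee_pos: [0.364, 0.3499, 0.2316]
orientation: [0.811, 0.585, 0.0, -0.0]
wrist_force: [-0.4, 0.8, 0.4]
width: 0.0852
time_s: 1.9
ee_pos: [0.5624, 0.2015, 0.2314]
orientation: [0.743, 0.67, 0.0, -0.0]
wrist_force: [0.2, 0.6, 0.1]
width: 0.0855
t 1.90 p [0.5624 0.2015 0.2314] yaw 84.09 tilt 0.03 w 0.0855 F [0.2 0.6 0.1] T [-0.04  0.02 -0.03]
offset mm [-8.5 15.5 81.4] turn 0.1
```

```bash
python3 -m pendant '[{"offset":[-6,17,0],"turn":0,"hand":0},{"offset":[-6,17,40],"turn":0,"hand":0},{"offset":[-6,17,80],"turn":0,"hand":0},{"offset":[-6,17,115],"turn":0,"hand":0},{"offset":[-6,17,144],"turn":0,"hand":0}]' 20
python3 -m pendant '[{"offset":[0,0,0],"turn":0,"hand":0},{"offset":[0,0,0],"turn":0,"hand":0.4}]'; python3 w.py .577 .1915 .087 84
python3 - <<'E'
from h import *
d=viewer.capture("side"); i=d["pixels"]; cv2.imwrite("pics/s1.png",cv2.resize(i[95:215,250:410],None,fx=4.5,fy=4.5,interpolation=cv2.INTER_CUBIC))
E
```

```text
time_s: 2.4
ee_pos: [0.5765, 0.195, 0.0847]
orientation: [0.743, 0.669, -0.001, -0.001]
wrist_force: [-0.5, 0.1, 0.4]
width: 0.0854
time_s: 2.6
ee_pos: [0.5774, 0.1953, 0.088]
orientation: [0.743, 0.669, 0.0, -0.0]
wrist_force: [-0.1, 0.0, 1.1]
width: 0.0731
t 2.60 p [0.5774 0.1953 0.088 ] yaw 83.96 tilt 0.01 w 0.0731 F [-0.1  0.   1.1] T [-0.01 -0.06  0.04]
offset mm [-3.9 -0.   1. ] turn -0.0
```

View pics/s1.png

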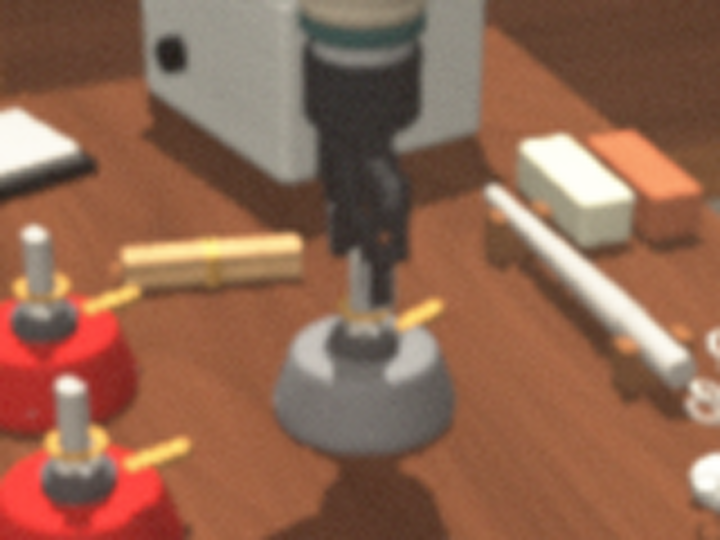

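```bash
python3 -m pendant '[{"offset":[-4,0,0],"turn":0,"hand":0.4},{"offset":[-4,0,0],"turn":0,"hand":0.6},{"offset":[-4,0,0],"turn":0,"hand":0.65},{"offset":[-4,0,0],"turn":0,"hand":0.65},{"offset":[-4,0,0],"turn":0,"hand":0.65}]' 20; python3 w.py
python3 -m pendant '[{"offset":[0,0,0],"turn":0,"hand":0.7},{"offset":[0,0,0],"turn":0,"hand":0.7},{"offset":[0,0,0],"turn":0,"hand":0.75},{"offset":[0,0,0],"turn":0,"hand":0.75}]' 20; python3 w.py
```

```text
time_s: 3.15
ee_pos: [0.5769, 0.1914, 0.0875]
orientation: [0.743, 0.669, 0.0, 0.0]
wrist_force: [0.6, -0.5, 0.5]
width: 0.0299
t 3.15 p [0.5769 0.1914 0.0875] yaw 83.97 tilt 0.02 w 0.0299 F [ 0.6 -0.5  0.5] T [-0.01  0.04 -0.  ]
time_s: 3.55
ee_pos: [0.5768, 0.1913, 0.0873]
orientation: [0.743, 0.669, -0.0, -0.0]
wrist_force: [-0.9, 0.6, -0.7]
width: 0.0214
t 3.55 p [0.5768 0.1913 0.0873] yaw 83.96 tilt 0.00 w 0.0214 F [-0.9  0.6 -0.7] T [-0.   -0.03 -0.02]
```

```bash
for h in 1; do python3 -m pendant '[{"offset":[0,0,0],"turn":0,"hand":0.78},{"offset":[0,0,0],"turn":0,"hand":0.78},{"offset":[0,0,0],"turn":0,"hand":0.78}]' 20; python3 w.py;  python3 -m pendant '[{"offset":[0,0,0],"turn":0,"hand":0.8},{"offset":[0,0,0],"turn":0,"hand":0.8},{"offset":[0,0,0],"turn":0,"hand":0.8}]' 20; python3 w.py; python3 -m pendant '[{"offset":[0,0,0],"turn":0,"hand":1},{"offset":[0,0,0],"turn":0,"hand":1},{"offset":[0,0,0],"turn":0,"hand":1}]' 20; python3 w.py; done
```

```text
time_s: 3.85
ee_pos: [0.5768, 0.1913, 0.0873]
orientation: [0.743, 0.669, 0.0, -0.0]
wrist_force: [0.2, 1.1, 0.5]
width: 0.0185
t 3.85 p [0.5768 0.1913 0.0873] yaw 83.97 tilt 0.01 w 0.0185 F [0.2 1.1 0.5] T [ 0.06 -0.04  0.03]
time_s: 4.15
ee_pos: [0.5768, 0.1914, 0.0873]
orientation: [0.743, 0.669, 0.0, -0.0]
wrist_force: [-0.8, 0.6, -0.5]
width: 0.0173
t 4.15 p [0.5768 0.1914 0.0873] yaw 83.97 tilt 0.01 w 0.0173 F [-0.8  0.6 -0.5] T [0.13 0.   0.04]
time_s: 4.45
ee_pos: [0.5769, 0.1918, 0.0874]
orientation: [0.743, 0.669, 0.0, -0.0]
wrist_force: [1.2, 4.6, -0.1]
width: 0.0152
t 4.45 p [0.5769 0.1918 0.0874] yaw 83.98 tilt 0.06 w 0.0152 F [ 1.2  4.6 -0.1] T [ 0.72 -0.16  0.05]
```

```bash
python3 -m pendant '[{"offset":[0,0,0],"turn":0,"hand":1},{"offset":[0.7,0,0],"turn":8,"hand":1},{"offset":[0.7,0,0],"turn":16,"hand":1},{"offset":[0.7,0,0],"turn":24,"hand":1},{"offset":[0.7,0,0],"turn":24,"hand":1}]' 40; python3 w.py; python3 -m pendant '[{"offset":[0,0,0],"turn":8,"hand":1},{"offset":[0,0,0],"turn":16,"hand":1},{"offset":[0,0,0],"turn":24,"hand":1},{"offset":[0,0,0],"turn":33.2,"hand":1},{"offset":[0,0,0],"turn":33.2,"hand":1}]' 40; python3 w.py
```

```text
time_s: 4.95
ee_pos: [0.5765, 0.1932, 0.0875]
orientation: [0.867, 0.498, 0.0, -0.001]
wrist_force: [-1.3, 7.3, 0.3]
width: 0.0145
t 4.95 p [0.5765 0.1932 0.0875] yaw 59.79 tilt 0.12 w 0.0145 F [-1.3  7.3  0.3] T [ 1.14  0.25 -0.05]
time_s: 5.45
ee_pos: [0.5768, 0.1951, 0.0875]
orientation: [0.973, 0.23, 0.001, -0.002]
wrist_force: [2.0, 15.7, -2.0]
width: 0.0146
t 5.45 p [0.5768 0.1951 0.0875] yaw 26.64 tilt 0.31 w 0.0146 F [ 2.  15.7 -2. ] T [ 2.26 -0.26 -0.01]
```

```bash
python3 -m pendant '[{"offset":[1,-1,0],"turn":0,"hand":1},{"offset":[1,-1,0],"turn":0,"hand":1},{"offset":[1,-1,0],"turn":0,"hand":1},{"offset":[1,-1,0],"turn":0,"hand":1}]' 30; python3 w.py;  python3 -m pendant '[{"offset":[0,-1,0],"turn":0,"hand":0.7},{"offset":[0,-1,0],"turn":0,"hand":0.7},{"offset":[0,-1,0],"turn":0,"hand":0.7}]' 30; python3 w.py
python3 -m pendant '[{"offset":[0,0,0],"turn":0,"hand":1},{"offset":[0,0,0],"turn":0,"hand":1},{"offset":[0,0,0],"turn":0,"hand":1},{"offset":[0,0,0],"turn":0,"hand":1},{"offset":[0,0,0],"turn":0,"hand":1}]' 30; python3 w.py
```

```text
time_s: 5.85
ee_pos: [0.5768, 0.1951, 0.0875]
orientation: [0.973, 0.232, 0.0, -0.001]
wrist_force: [-0.9, 10.0, 0.6]
width: 0.0146
t 5.85 p [0.5768 0.1951 0.0875] yaw 26.84 tilt 0.17 w 0.0146 F [-0.9 10.   0.6] T [ 1.41  0.22 -0.02]
time_s: 6.15
ee_pos: [0.5769, 0.1936, 0.0872]
orientation: [0.973, 0.231, -0.0, 0.0]
wrist_force: [-0.0, 0.2, -0.2]
width: 0.0255
t 6.15 p [0.5769 0.1936 0.0872] yaw 26.73 tilt 0.05 w 0.0255 F [-0.   0.2 -0.2] T [-0.02  0.01  0.01]
time_s: 6.65
ee_pos: [0.5774, 0.194, 0.0874]
orientation: [0.973, 0.231, 0.001, 0.0]
wrist_force: [4.4, -0.9, -1.5]
width: 0.0144
t 6.65 p [0.5774 0.194  0.0874] yaw 26.75 tilt 0.07 w 0.0144 F [ 4.4 -0.9 -1.5] T [-0.11 -0.78 -0.02]
```

```bash
python3 -m pendant '[{"offset":[1,0,0],"turn":0,"hand":1},{"offset":[1,0,0],"turn":0,"hand":1},{"offset":[1,0,0],"turn":0,"hand":1},{"offset":[1,0,0],"turn":0,"hand":1}]' 30; python3 w.py
python3 -m pendant '[{"offset":[1,0,0],"turn":0,"hand":1},{"offset":[1,0,0],"turn":0,"hand":1},{"offset":[1,0,0],"turn":0,"hand":1},{"offset":[1,0,0],"turn":0,"hand":1}]' 30; python3 w.py
```

```text
time_s: 7.05
ee_pos: [0.5775, 0.194, 0.0874]
orientation: [0.973, 0.231, -0.001, 0.0]
wrist_force: [-1.8, -4.8, 2.8]
width: 0.0149
t 7.05 p [0.5775 0.194  0.0874] yaw 26.74 tilt 0.09 w 0.0149 F [-1.8 -4.8  2.8] T [-0.78  0.25  0.06]
time_s: 7.45
ee_pos: [0.5775, 0.194, 0.0873]
orientation: [0.973, 0.231, -0.002, 0.001]
wrist_force: [-6.5, -7.4, 4.7]
width: 0.0149
t 7.45 p [0.5775 0.194  0.0873] yaw 26.74 tilt 0.24 w 0.0149 F [-6.5 -7.4  4.7] T [-1.13  0.98  0.  ]
```

```bash
python3 -m pendant '[{"offset":[-1,0,0],"turn":0,"hand":0.4},{"offset":[-1,0,0],"turn":0,"hand":0.2},{"offset":[-1,0,0],"turn":0,"hand":0},{"offset":[-1,0,-45],"turn":0,"hand":0},{"offset":[-1,0,-90],"turn":0,"hand":0}]' 30
python3 - <<'E'
from g import *
p=onz(s,393.8,248.2,.011); print("screw side",p, np.degrees(np.arctan2(p[1]+.1727,p[0]-.5709)))
E
python3 w.py .574 -.1722 .177 -79
```

```text
time_s: 7.95
ee_pos: [0.5769, 0.1948, 0.1768]
orientation: [0.973, 0.232, -0.002, -0.0]
wrist_force: [0.9, -0.6, 1.8]
width: 0.0846
screw side [ 0.60533238 -0.16471209  0.011     ] 13.060913887342286
t 7.95 p [0.5769 0.1948 0.1768] yaw 26.78 tilt 0.22 w 0.0846 F [ 0.9 -0.6  1.8] T [ 0.   -0.06 -0.02]
offset mm [-167.9  326.3   -0. ] turn 105.8
```

```bash
python3 -m pendant '[{"offset":[-22,42,0],"turn":8,"hand":0},{"offset":[-44,85,0],"turn":16,"hand":0},{"offset":[-65,127,0],"turn":24.5,"hand":0},{"offset":[-87,169,0],"turn":33,"hand":0},{"offset":[-109,212,0],"turn":41.5,"hand":0}]'; python3 w.py .574 -.1722 .177 -79
```

```text
time_s: 8.45
ee_pos: [0.5757, -0.0451, 0.1774]
orientation: [0.991, -0.131, 0.0, -0.0]
wrist_force: [1.0, -0.9, -0.3]
width: 0.0853
t 8.45 p [ 0.5757 -0.0451  0.1774] yaw -15.05 tilt 0.04 w 0.0853 F [ 1.  -0.9 -0.3] T [-0.02 -0.01 -0.01]
offset mm [ 31.3 123.2   0.4] turn 64.0
```

Run:
```python
from h import *
import pickle
t=avg("top",6); pickle.dump(t,open("m1.pkl","wb"))
cv2.imwrite("pics/t1.png",cv2.resize(t["img"][135:200,235:400].astype(np.uint8),None,fx=4.5,fy=4.5,interpolation=cv2.INTER_CUBIC))
cv2.imwrite("pics/t1b.png",cv2.resize(t["img"][150:182,246:278].astype(np.uint8),None,fx=16,fy=16,interpolation=cv2.INTER_CUBIC))
print(proj(t,[.5802,.1937,.12]))
```

```text
[260.19651209 164.96274078]
```

View pics/t1.png

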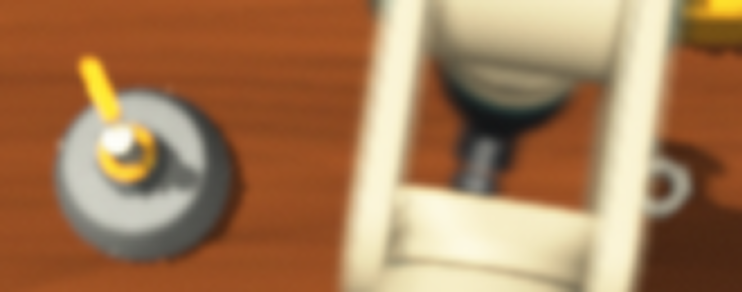

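View pics/t1b.png

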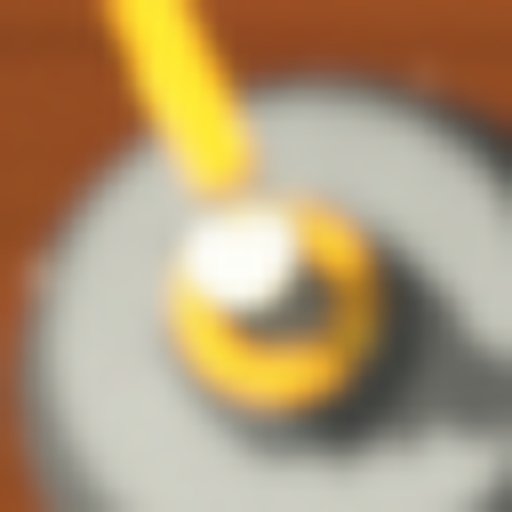

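Run:
```python
from g import *
t1=pickle.load(open("m1.pkl","rb"))
for th in (195,205,215,225):
  for d in (t,t1):
    x0,y0=255,156; g=up(d,x0,y0,270,174,16).min(2)
    n,l,st,c=cv2.connectedComponentsWithStats((g>th).astype(np.uint8)); i=l[int((165.4-y0+.5)*16),int((261-x0+.5)*16)]
    ys,xs=np.nonzero(l==i); C=np.cov(xs,ys)/256; w,v=np.linalg.eigh(C)
    print(th,(c[i]+.5)/16-.5+[x0,y0],st[i,4]/256,4*np.sqrt(w)*2.84,"minor ax img deg",np.degrees(np.arctan2(-v[1,0],v[0,0])))
```

```text
195 [260.97566754 165.07851411] 28.234375 [14.3644431  20.30614686] minor ax img deg 173.05582912908582
195 [260.19959237 165.41776172] 31.32421875 [16.12824753 20.35506225] minor ax img deg 86.84045281197483
205 [260.98377716 165.11673851] 24.80859375 [13.31881761 19.27743387] minor ax img deg 173.3500195185238
205 [260.28125898 165.48049907] 27.1796875 [15.06047648 18.86143216] minor ax img deg 90.55905076327281
215 [260.98758252 165.15327704] 21.59765625 [12.28049025 18.24078371] minor ax img deg 173.28339002318023
215 [260.33703364 165.55497831] 23.19140625 [13.867017   17.51512463] minor ax img deg 93.0640032293842
225 [261.00553056 165.1949841 ] 18.12109375 [11.07678769 17.06350258] minor ax img deg 172.7746002116024
225 [260.37251174 165.64004441] 19.1328125 [12.43711799 16.2095873 ] minor ax img deg 94.67767085962251
```

```bash
python3 -m pendant '[{"offset":[10,40,0],"turn":8.5,"hand":0},{"offset":[20,80,0],"turn":17,"hand":0},{"offset":[31,123,0],"turn":25.5,"hand":0},{"offset":[31,123,0],"turn":34,"hand":0},{"offset":[31,123,0],"turn":42.5,"hand":0}]'
python3 -m pendant '[{"offset":[0,0,20],"turn":7,"hand":0},{"offset":[0,0,50],"turn":14,"hand":0},{"offset":[0,0,80],"turn":21,"hand":0},{"offset":[0,0,100],"turn":21,"hand":0},{"offset":[0,0,100],"turn":21,"hand":0}]';python3 w.py .574 -.1722 .02 -78.5
python3 - <<'E'
from h import *
d=viewer.capture("side"); i=d["pixels"]; cv2.imwrite("pics/s2.png",cv2.resize(i[170:290,320:480],None,fx=4.5,fy=4.5,interpolation=cv2.INTER_CUBIC))
E
```

```text
time_s: 9.25
ee_pos: [0.5749, -0.1702, 0.1771]
orientation: [0.877, -0.481, -0.0, -0.0]
wrist_force: [0.2, -0.4, -0.2]
width: 0.0856
time_s: 9.75
ee_pos: [0.5732, -0.1682, 0.0736]
orientation: [0.777, -0.63, -0.003, 0.001]
wrist_force: [-0.1, 0.8, -0.3]
width: 0.0855
t 9.75 p [ 0.5732 -0.1682  0.0736] yaw -78.05 tilt 0.38 w 0.0855 F [-0.1  0.8 -0.3] T [ 0.06  0.01 -0.01]
offset mm [ 4.3 -0.2 53.6] turn 0.4
```

View pics/s2.png

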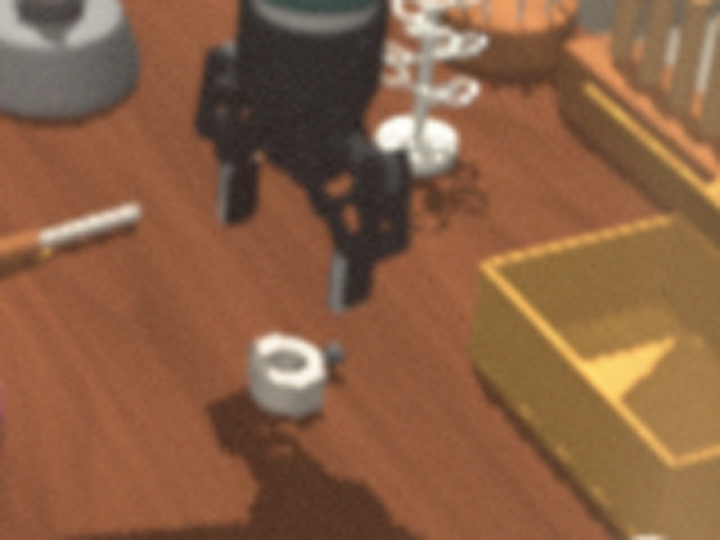

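```bash
python3 -m pendant '[{"offset":[3,0,0],"turn":0.4,"hand":0},{"offset":[3,0,25],"turn":0.4,"hand":0},{"offset":[3,0,45],"turn":0.4,"hand":0},{"offset":[3,0,60],"turn":0.4,"hand":0},{"offset":[3,0,60],"turn":0.4,"hand":0.2}]' 30;python3 -m pendant '[{"offset":[0,0,0],"turn":0,"hand":0.3},{"offset":[0,0,0],"turn":0,"hand":0.3}]'; python3 w.py .574 -.1722 .003 -78.5
```

```text
time_s: 10.3
ee_pos: [0.5747, -0.1731, 0.0161]
orientation: [0.774, -0.634, -0.001, 0.0]
wrist_force: [-0.0, -0.6, -0.5]
width: 0.073
time_s: 10.5
ee_pos: [0.5763, -0.1738, 0.0191]
orientation: [0.774, -0.634, 0.001, -0.001]
wrist_force: [-1.0, -0.5, 0.4]
width: 0.0597
t 10.50 p [ 0.5763 -0.1738  0.0191] yaw -78.63 tilt 0.16 w 0.0597 F [-1.  -0.5  0.4] T [-0.02 -0.    0.  ]
offset mm [-2.   2.  16.1] turn -0.1
```

```bash
python3 -m pendant '[{"offset":[-2,2,6],"turn":0,"hand":0.3},{"offset":[-2,2,12],"turn":0,"hand":0.3},{"offset":[-2,2,15],"turn":0,"hand":0.3},{"offset":[-2,2,15],"turn":0,"hand":0.3},{"offset":[-2,2,15],"turn":0,"hand":0.3}]' 30; python3 w.py .574 -.1722 .003 -78.5
python3 - <<'E'
from h import *
d=viewer.capture("side"); i=d["pixels"]; cv2.imwrite("pics/s3.png",cv2.resize(i[200:290,330:450],None,fx=6,fy=6,interpolation=cv2.INTER_CUBIC))
E
```

```text
time_s: 11.0
ee_pos: [0.5729, -0.1719, 0.0022]
orientation: [0.774, -0.634, -0.0, -0.0]
wrist_force: [-0.2, -0.2, -0.9]
width: 0.0601
t 11.00 p [ 0.5729 -0.1719  0.0022] yaw -78.64 tilt 0.01 w 0.0601 F [-0.2 -0.2 -0.9] T [-0.05 -0.05 -0.05]
offset mm [ 0.5 -1.1 -0.8] turn -0.1
```

View pics/s3.png

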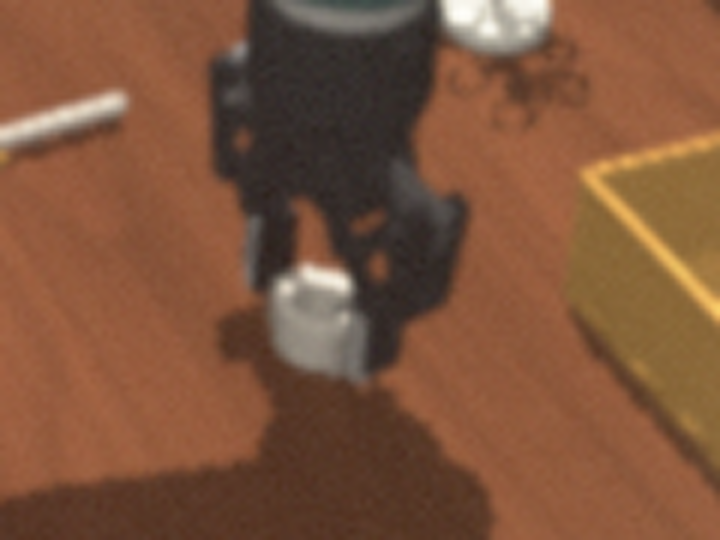

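```bash
python3 -m pendant '[{"offset":[0,-1,0],"turn":0,"hand":0.3},{"offset":[0,-1,0],"turn":0,"hand":0.4},{"offset":[0,-1,0],"turn":0,"hand":0.5},{"offset":[0,-1,0],"turn":0,"hand":0.6},{"offset":[0,-1,0],"turn":0,"hand":0.6}]' 30; python3 w.py
python3 -m pendant '[{"offset":[0,0,0],"turn":0,"hand":1},{"offset":[0,0,0],"turn":0,"hand":1},{"offset":[0,0,0],"turn":0,"hand":1}]' 60; python3 w.py
```

```text
time_s: 11.55
ee_pos: [0.5741, -0.1718, 0.0026]
orientation: [0.774, -0.634, 0.0, -0.0]
wrist_force: [0.7, 1.0, 2.0]
width: 0.0416
t 11.55 p [ 0.5741 -0.1718  0.0026] yaw -78.63 tilt 0.03 w 0.0416 F [0.7 1.  2. ] T [-0.02 -0.05  0.02]
time_s: 11.85
ee_pos: [0.5742, -0.1718, 0.0027]
orientation: [0.774, -0.634, 0.0, -0.0]
wrist_force: [0.4, -0.1, 4.7]
width: 0.0408
t 11.85 p [ 0.5742 -0.1718  0.0027] yaw -78.64 tilt 0.05 w 0.0408 F [ 0.4 -0.1  4.7] T [ 0.02  0.   -0.02]
```

```bash
python3 -m pendant '[{"offset":[0,0,-20],"turn":0,"hand":1},{"offset":[0,0,-60],"turn":0,"hand":1},{"offset":[0,0,-105],"turn":0,"hand":1},{"offset":[0,0,-150],"turn":0,"hand":1},{"offset":[0,0,-165],"turn":0,"hand":1}]' 60; python3 w.py .5802 .1937 .168 -63.2
python3 - <<'E'
from h import *
d=avg("side",4); cv2.imwrite("pics/s4.png",cv2.resize(d["img"][130:220,320:440].astype(np.uint8),None,fx=6,fy=6,interpolation=cv2.INTER_CUBIC))
E
```

```text
time_s: 12.35
ee_pos: [0.5753, -0.1722, 0.1726]
orientation: [0.774, -0.634, 0.004, -0.001]
wrist_force: [1.2, -0.2, 0.3]
width: 0.0406
t 12.35 p [ 0.5753 -0.1722  0.1726] yaw -78.63 tilt 0.43 w 0.0406 F [ 1.2 -0.2  0.3] T [ 0.01 -0.02  0.  ]
offset mm [-357.8  -76.9    3.7] turn -15.4
```

View pics/s4.png

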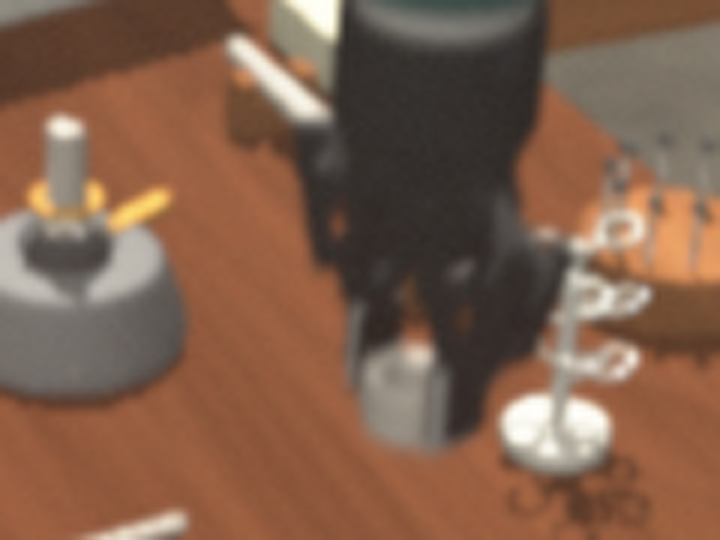

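```bash
python3 -m pendant '[{"offset":[-43,-9,0],"turn":-2,"hand":1},{"offset":[-86,-18.5,0],"turn":-4,"hand":1},{"offset":[-129,-28,0],"turn":-6,"hand":1},{"offset":[-172,-37,0],"turn":-8,"hand":1},{"offset":[-215,-46,0],"turn":-10,"hand":1}]' 60
python3 w.py .5802 .1937 .168 -63.2
```

```text
time_s: 13.05
ee_pos: [0.5751, 0.0498, 0.1637]
orientation: [0.826, -0.563, -0.002, 0.002]
wrist_force: [1.2, -0.7, -1.2]
width: 0.0408
t 13.05 p [0.5751 0.0498 0.1637] yaw -68.57 tilt 0.32 w 0.0408 F [ 1.2 -0.7 -1.2] T [-0.01 -0.05  0.02]
offset mm [-132.1  -57.3   -4.3] turn -5.4
```

```bash
python3 -m pendant '[{"offset":[-40,-17,0],"turn":-2,"hand":1},{"offset":[-80,-35,0],"turn":-4,"hand":1},{"offset":[-115,-50,0],"turn":-5.4,"hand":1},{"offset":[-132,-57,0],"turn":-5.4,"hand":1},{"offset":[-132,-57,0],"turn":-5.4,"hand":1}]' 60
python3 -m pendant '[{"offset":[0,0,0],"turn":0,"hand":1},{"offset":[0,0,0],"turn":0,"hand":1}]';python3 w.py .5802 .1937 .140 -63.2
```

```text
time_s: 13.55
ee_pos: [0.5804, 0.1937, 0.1642]
orientation: [0.852, -0.523, -0.002, 0.002]
wrist_force: [-0.6, -0.7, -1.2]
width: 0.0409
time_s: 13.75
ee_pos: [0.5816, 0.1903, 0.1664]
orientation: [0.851, -0.525, -0.0, 0.001]
wrist_force: [0.1, 0.8, -1.1]
width: 0.0406
t 13.75 p [0.5816 0.1903 0.1664] yaw -63.35 tilt 0.09 w 0.0406 F [ 0.1  0.8 -1.1] T [ 0.03  0.03 -0.02]
offset mm [-3.7 -0.4 26.4] turn -0.1
```

```bash
python3 -m pendant '[{"offset":[-3.7,-0.4,0],"turn":0,"hand":1},{"offset":[-3.7,-0.4,15],"turn":0,"hand":1},{"offset":[-3.7,-0.4,25],"turn":0,"hand":1},{"offset":[-3.7,-0.4,25],"turn":0,"hand":1},{"offset":[-3.7,-0.4,25],"turn":0,"hand":1}]' 60;python3 w.py .5802 .1937 .140 -63.2
python3 - <<'E'
from h import *
import pickle
d=avg("side",6); pickle.dump(d,open("m2.pkl","wb")); cv2.imwrite("pics/s5.png",cv2.resize(d["img"][110:190,280:390].astype(np.uint8),None,fx=7,fy=7,interpolation=cv2.INTER_CUBIC))
print(proj(d,[.5802,.1937,.12]),proj(d,[.5802,.1937,.152]))
E
```

```text
time_s: 14.25
ee_pos: [0.58, 0.1951, 0.1416]
orientation: [0.852, -0.524, -0.0, 0.0]
wrist_force: [-0.6, -0.2, -0.4]
width: 0.0407
t 14.25 p [0.58   0.1951 0.1416] yaw -63.25 tilt 0.07 w 0.0407 F [-0.6 -0.2 -0.4] T [-0.03 -0.02 -0.03]
offset mm [1.3 0.5 1.6] turn -0.0
[331.6744113  149.93275174] [331.76257516 140.10467153]
```

View pics/s5.png

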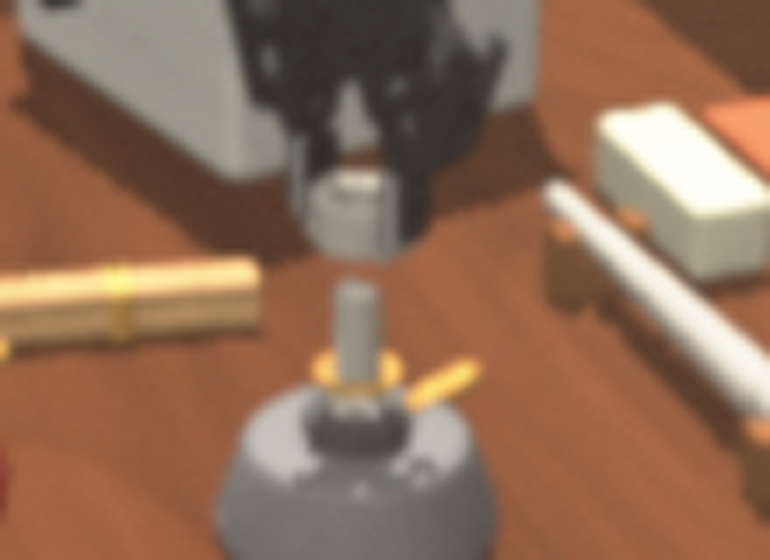

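```bash
python3 -m pendant '[{"offset":[1.2,0.4,0],"turn":0,"hand":1},{"offset":[1.2,0.4,6],"turn":0,"hand":1},{"offset":[1.2,0.4,12],"turn":0,"hand":1},{"offset":[1.2,0.4,12],"turn":0,"hand":1},{"offset":[1.2,0.4,12],"turn":0,"hand":1}]' 60;python3 w.py .5802 .1937 .120 -63.2
```

```text
time_s: 15.05
ee_pos: [0.5803, 0.194, 0.1298]
orientation: [0.852, -0.524, -0.0, 0.0]
wrist_force: [0.4, 0.1, -1.3]
width: 0.0408
t 15.05 p [0.5803 0.194  0.1298] yaw -63.24 tilt 0.04 w 0.0408 F [ 0.4  0.1 -1.3] T [-0.04  0.04 -0.01]
offset mm [0.3 0.2 9.8] turn -0.0
```

```bash
python3 -m pendant '[{"offset":[0.3,0.2,3],"turn":0,"hand":1},{"offset":[0.3,0.2,5],"turn":0,"hand":1},{"offset":[0.3,0.2,7],"turn":0,"hand":1},{"offset":[0.3,0.2,8],"turn":0,"hand":1},{"offset":[0.3,0.2,8],"turn":0,"hand":1}]' 60;python3 w.py .5802 .1937 .120 -63.2
python3 -m pendant '[{"offset":[0,0,1],"turn":0,"hand":1},{"offset":[0,0,2],"turn":0,"hand":1},{"offset":[0,0,3],"turn":0,"hand":1},{"offset":[0,0,3],"turn":0,"hand":1}]' 60;python3 w.py .5802 .1937 .120 -63.2
```

```text
time_s: 15.55
ee_pos: [0.5803, 0.1937, 0.1221]
orientation: [0.852, -0.524, -0.0, 0.0]
wrist_force: [-0.1, -0.4, -0.7]
width: 0.041
t 15.55 p [0.5803 0.1937 0.1221] yaw -63.24 tilt 0.02 w 0.0410 F [-0.1 -0.4 -0.7] T [-0.   -0.05  0.05]
offset mm [-0.1  0.1  2.1] turn -0.0
time_s: 15.95
ee_pos: [0.5804, 0.1937, 0.1191]
orientation: [0.852, -0.524, -0.0, 0.0]
wrist_force: [-0.0, -0.2, -1.0]
width: 0.0405
t 15.95 p [0.5804 0.1937 0.1191] yaw -63.23 tilt 0.01 w 0.0405 F [-0.  -0.2 -1. ] T [-0.    0.04 -0.01]
offset mm [-0.1  0.1 -0.9] turn -0.0
```

```bash
python3 -m pendant '[{"offset":[0,0,1.5],"turn":0,"hand":1},{"offset":[0,0,3],"turn":0,"hand":1},{"offset":[0,0,4.5],"turn":0,"hand":1},{"offset":[0,0,4.5],"turn":0,"hand":1}]' 60;python3 w.py .5802 .1937 .120 -63.2
python3 -m pendant '[{"offset":[0,0,1],"turn":0,"hand":1},{"offset":[0,0,2],"turn":0,"hand":1},{"offset":[0,0,3],"turn":0,"hand":1},{"offset":[0,0,3],"turn":0,"hand":1}]' 60;python3 w.py .5802 .1937 .120 -63.2
python3 -m pendant '[{"offset":[0,0,1],"turn":0,"hand":1},{"offset":[0,0,2],"turn":0,"hand":1},{"offset":[0,0,3],"turn":0,"hand":1},{"offset":[0,0,3],"turn":0,"hand":1}]' 60;python3 w.py .5802 .1937 .120 -63.2
```

```text
time_s: 16.35
ee_pos: [0.5803, 0.1937, 0.1144]
orientation: [0.852, -0.524, -0.0, 0.0]
wrist_force: [0.3, 0.3, -1.4]
width: 0.0404
t 16.35 p [0.5803 0.1937 0.1144] yaw -63.24 tilt 0.03 w 0.0404 F [ 0.3  0.3 -1.4] T [-0.01  0.09 -0.04]
offset mm [-0.1  0.1 -5.6] turn -0.0
time_s: 16.75
ee_pos: [0.5804, 0.1937, 0.1116]
orientation: [0.852, -0.524, -0.0, 0.0]
wrist_force: [0.6, -0.4, -0.9]
width: 0.0406
t 16.75 p [0.5804 0.1937 0.1116] yaw -63.24 tilt 0.02 w 0.0406 F [ 0.6 -0.4 -0.9] T [-0.01  0.07  0.01]
offset mm [-0.1  0.1 -8.4] turn -0.0
time_s: 17.15
ee_pos: [0.5803, 0.1937, 0.1086]
orientation: [0.852, -0.524, -0.0, 0.0]
wrist_force: [-0.1, -1.1, -1.0]
width: 0.041
t 17.15 p [0.5803 0.1937 0.1086] yaw -63.24 tilt 0.01 w 0.0410 F [-0.1 -1.1 -1. ] T [ 0.04 -0.03 -0.06]
offset mm [ -0.1   0.1 -11.4] turn -0.0
```

```bash
python3 -m pendant '[{"offset":[0,0,4],"turn":0,"hand":1},{"offset":[0,0,8],"turn":0,"hand":1},{"offset":[0,0,12],"turn":0,"hand":1},{"offset":[0,0,12],"turn":0,"hand":1}]' 60;python3 w.py
python3 -m pendant '[{"offset":[0,0,4],"turn":0,"hand":1},{"offset":[0,0,8],"turn":0,"hand":1},{"offset":[0,0,12],"turn":0,"hand":1},{"offset":[0,0,12],"turn":0,"hand":1}]' 80;python3 w.py .5802 .1937 .075 -63.2
python3 - <<'E'
from h import *
d=avg("side",4); cv2.imwrite("pics/s6.png",cv2.resize(d["img"][120:200,280:390].astype(np.uint8),None,fx=7,fy=7,interpolation=cv2.INTER_CUBIC))
E
```

```text
time_s: 17.55
ee_pos: [0.58, 0.1936, 0.0957]
orientation: [0.852, -0.524, -0.001, 0.001]
wrist_force: [-0.5, 0.3, 0.0]
width: 0.0407
t 17.55 p [0.58   0.1936 0.0957] yaw -63.24 tilt 0.10 w 0.0407 F [-0.5  0.3  0. ] T [ 0.01 -0.01  0.01]
time_s: 17.95
ee_pos: [0.58, 0.1936, 0.0838]
orientation: [0.852, -0.524, -0.001, 0.001]
wrist_force: [1.1, -0.5, -1.1]
width: 0.04
t 17.95 p [0.58   0.1936 0.0838] yaw -63.24 tilt 0.08 w 0.0400 F [ 1.1 -0.5 -1.1] T [0.02 0.01 0.03]
offset mm [ 0.  -0.2  8.8] turn -0.0
```

View pics/s6.png

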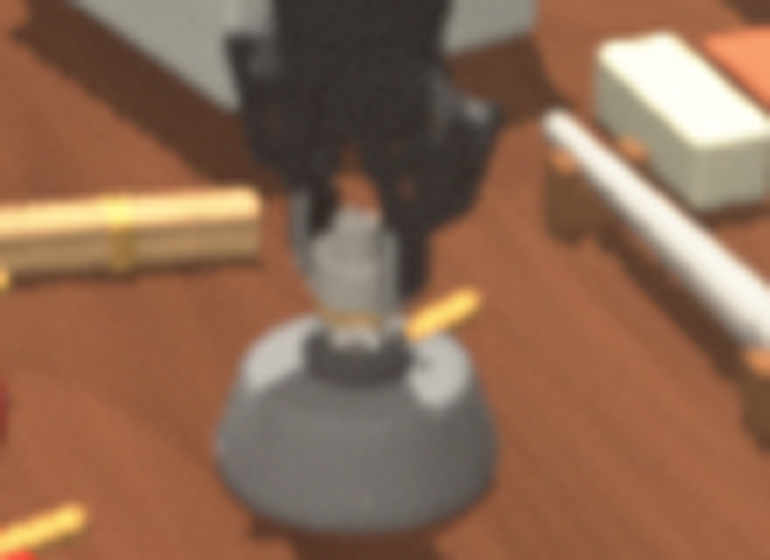

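```bash
python3 -m pendant '[{"offset":[0,0,2],"turn":0,"hand":1},{"offset":[0,0,4],"turn":0,"hand":1},{"offset":[0,0,6],"turn":0,"hand":1},{"offset":[0,0,6],"turn":0,"hand":1},{"offset":[0,0,6],"turn":0,"hand":1}]' 80;python3 w.py
python3 -m pendant '[{"offset":[0,0,1],"turn":0,"hand":1},{"offset":[0,0,2.2],"turn":0,"hand":1},{"offset":[0,0,2.2],"turn":0,"hand":1},{"offset":[0,0,2.2],"turn":0,"hand":1}]' 80;python3 w.py .5802 .1937 .0752 -63.2
```

```text
time_s: 18.65
ee_pos: [0.5807, 0.1938, 0.0794]
orientation: [0.852, -0.524, 0.0, -0.0]
wrist_force: [-0.2, 0.2, 3.9]
width: 0.0402
t 18.65 p [0.5807 0.1938 0.0794] yaw -63.24 tilt 0.06 w 0.0402 F [-0.2  0.2  3.9] T [-0.03  0.04  0.06]
time_s: 19.05
ee_pos: [0.5807, 0.1938, 0.077]
orientation: [0.852, -0.524, 0.0, -0.0]
wrist_force: [-0.1, -0.2, 5.2]
width: 0.04
t 19.05 p [0.5807 0.1938 0.077 ] yaw -63.24 tilt 0.06 w 0.0400 F [-0.1 -0.2  5.2] T [-0.01  0.01  0.02]
offset mm [-0.2  0.5  1.8] turn -0.0
```

```bash
python3 -m pendant '[{"offset":[0,0.4,1],"turn":0,"hand":1},{"offset":[0,0.4,2],"turn":0,"hand":1},{"offset":[0,0.4,2],"turn":0,"hand":1},{"offset":[0,0.4,2],"turn":0,"hand":1},{"offset":[0,0.4,2],"turn":0,"hand":1}]' 80;python3 w.py .5802 .1937 .0752 -63.2
python3 - <<'E'
from h import *
d=avg("side",5); a=d["img"][120:200,280:390]; t=avg("top",5); b=t["img"][135:195,235:317]
cv2.imwrite("pics/s7.png",cv2.resize(a.astype(np.uint8),None,fx=7,fy=7,interpolation=cv2.INTER_CUBIC)); cv2.imwrite("pics/t7.png",cv2.resize(b.astype(np.uint8),None,fx=9,fy=9,interpolation=cv2.INTER_CUBIC))
E
python3 w.py
```

```text
time_s: 19.55
ee_pos: [0.5807, 0.1938, 0.0754]
orientation: [0.852, -0.524, 0.001, -0.001]
wrist_force: [1.1, 0.4, 6.3]
width: 0.0399
t 19.55 p [0.5807 0.1938 0.0754] yaw -63.24 tilt 0.12 w 0.0399 F [1.1 0.4 6.3] T [ 0.11 -0.09  0.03]
offset mm [-0.2  0.5  0.2] turn -0.0
t 20.05 p [0.5807 0.1938 0.0754] yaw -63.23 tilt 0.13 w 0.0403 F [ 0.9 -0.1  6.5] T [ 0.1  -0.15 -0.01]
```

View pics/s7.png

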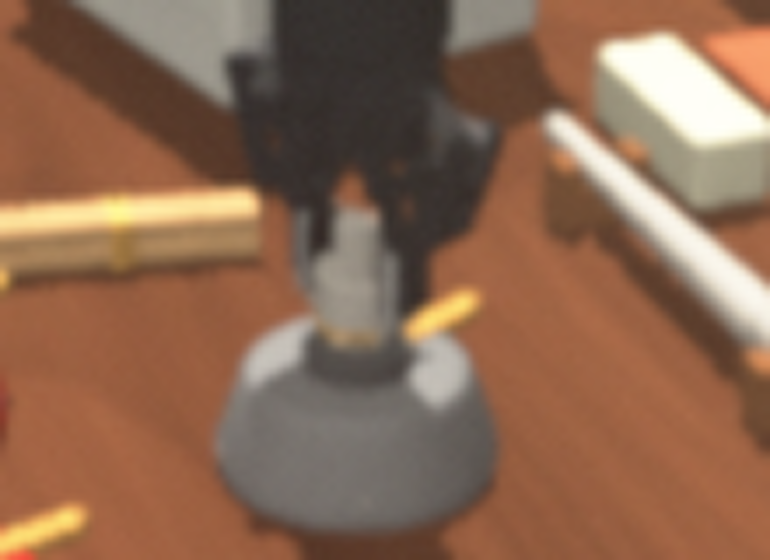

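View pics/t7.png

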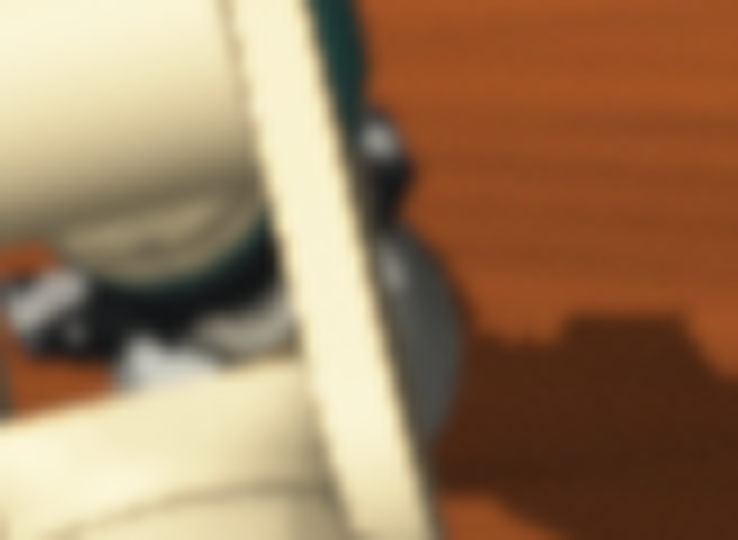

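```bash
python3 -m pendant '[{"offset":[0,-0.4,0],"turn":0,"hand":1},{"offset":[0,-0.4,0],"turn":0,"hand":1},{"offset":[0,-0.4,0],"turn":0,"hand":1}]' 80;python3 w.py; python3 -c "
from plant import close_job; print(close_job())"
```

```text
time_s: 20.35
ee_pos: [0.5807, 0.1938, 0.0752]
orientation: [0.852, -0.524, 0.0, -0.0]
wrist_force: [-0.5, -0.0, 7.3]
width: 0.04
t 20.35 p [0.5807 0.1938 0.0752] yaw -63.24 tilt 0.06 w 0.0400 F [-0.5 -0.   7.3] T [ 0.03  0.04 -0.02]
the job is handed in; nothing more can be done
None
```

The job is handed in at 20.4 s of 53 s, with the arm still gripping the collar and pressing it down; no verdict was reported.

- **Shaft:** I gripped the grey spindle on its flat (finger opening 15 mm) and turned it about 57° clockwise. The jaws ended at 26.7°, against 26.8° measured for the pointer.
- **Collar:** I picked it up by its flat sides and turned it so the thumbscrew should point at the pointer. It then slid over the shaft with no noticeable resistance, the screw tip passing on the flat's side.
- **Washer:** It is pressed about 7.5 mm of its 10 mm. Tool height gives 7.5 mm. The steady push of 7–8 N, allowing for a sensor offset of about 1 N, gives 7–8 mm.
- **Final state:** The tool is within 0.1° of vertical, grip command 80 N, opening 40 mm, and the last side picture shows the collar level on the washer.

**Checks that disagreed or were weaker:**
- **Shaft position:** The first washer fit put the axis 2–3 mm off the position found by touch, and the side camera was off by about 3–4 mm. I used the touch result, which agreed with the housing outline to about 1 mm.
- **Which side the flat is on:** The pictures alone barely resolved this. The forces while turning, the shift of the shaft top afterwards and the free slide of the screw tip all supported it.
- **Final screw direction:** The arm hid the collar in the last top view, so this rests on the gripper angle, not on a picture.
- **Other objects:** I stayed clear of the burnisher, mallet, ring clamp and ring tree, but did not re-measure them at the end.

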